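# Crank the tile lift up to its height pointer

### The job

Get the tile lift ready for work. First move the tall narrow jar that stands in the crank's swing out of the way, upright on the bench; then take the loose crank by its square boss, fit it fully down on the lift's drive square and let go of it, and only then take it by its spinning knob and wind it clockwise until the top face of the tile on the lift is level with the top of the gauge's pointer. Leave the crank on the drive, the tile lying on the lift and the pointer where it is set, and do not disturb the other things on the bench.

Things in the scene. Friction and masses are not known exactly. Their poses are not given: they have to be found in the camera images.
- jack: Screw lift fixed to the bench, grey housings on dark steel feet. Origin on the bench, on the vertical axis of the drive shaft; its x axis points along the lift to the platform, z up. The round drive housing (52 mm across) is 22 mm high; a 36 mm wide, 20 mm high tunnel runs from it to the lift.
- lift_axis (a point): Point of the jack at bench level under the platform's middle, at x = 195 mm of the jack. The platform is a 168 mm square aluminium plate, sides parallel to the jack's axes, nearest edge 111 mm from the drive axis, top 68 mm above the bench when lowest (as at the start), travel 62 mm.
- drive_seat (a point): Point fixed on the jack, on the drive axis, 24 mm above the bench: the shoulder on which the crank's underside sits when it is fully down.
- drive_square (a point): Centre of the tip of the drive square, 31 mm above the seat: an upright steel square 18 mm wide with a tapered 12 mm tip 5 mm long. The point turns with the drive; its x and y axes are square to the flats, z up.
- drive (a joint): Turn of the drive in rad, 0 at the start with the lift lowest. It grows clockwise seen from above and raises the lift by 18 mm a turn (2.86 mm a rad); anticlockwise lowers it. It stays where it is left and takes about 0.15 N m to turn (2 to 3 N at the knob). Stops at 0 and 21.6 rad.
- pointer (a point): Tip of the gauge's brass pointer, on its upper face; z up. The pointer sits on a post (12 mm thick, 171 mm high) beside the platform on its right, at x = 215, y = -112 mm of the jack, its tip about 9 mm off the tile's edge, and is already set; its upper face is 101 to 121 mm above the bench.
- tile: Painted ceramic tile 150 x 150 x 8 mm lying loose on the platform inside a 3 mm high rim. Origin at the centre of its underside; its top face is 8 mm above that.
- crank: Loose steel crank standing upright on the bench on its hub, 0.36 kg. Origin at the centre of the hub's underside, z up, x along the arm towards the knob. Hub 44 mm square, 34 mm high, with a 21 mm square socket below, 34 mm deep, square to the arm: it fits the 18 mm drive square four ways, with 0.18 rad of play each way. The knob's axis is at x = 65 mm.
- boss_mid (a point): Middle of the crank's gripping boss, 59 mm above the hub's underside on the hub's axis. The boss is 28 x 28 mm, square to the arm, from 44 to 74 mm above the hub's underside. Below it runs the arm, 22 mm wide, from x = -29 to 77 mm of the crank, 34 to 44 mm above the hub's underside.
- knob_mid (a point): Middle of the crank's black knob, 80 mm above the hub's underside, 65 mm from the hub's axis. The knob is round, 26 mm across, from 47 to 106 mm above the hub's underside, and spins freely about its upright axis, so that it can be held without turning while the crank goes round, but cannot steer the arm when carried.
- tall_jar: The tall narrow pigment jar, 48 mm across and 78 mm high (lid 45 mm across from 61 mm up), 0.16 kg, standing beside the drive in the crank's swing, on the side away from the platform. Origin at the centre of its underside.
- mug: Mug, bystander, 92 mm across and 95 mm high, with a handle reaching 62 mm from the centre. It stands on the left or right of the lift, the crank on the other side. Origin at the centre of its underside.
- wide_jar: Wider jar, bystander, 54 mm across, 68 mm high. Origin at the centre of its underside.
- short_jar: Short jar, bystander, 54 mm across, 58 mm high. Origin at the centre of its underside.
- pale_pot: Low glaze pot, bystander, 71 mm across, 43 mm high. Origin at the centre of its underside.
- stamp: Wooden stamping block with a turned knob, bystander, 62 mm square, 64 mm high. Origin at the centre of its underside.
- tape_roll: Roll of masking tape lying flat, bystander, 98 mm across, 25 mm high. Origin at the centre of its underside.
- crank_knob: The same black knob; origin on its axis at its lower end, 47 mm above the hub's underside; it turns as it spins.
Mind the look-alikes: they are no part of the job. Leave any blue or green look-alike of the tall_jar alone.

How it is judged (in metres and radians):
On the way, in this order (a step that is already met when the one before it is completed fails the run):
1. the tall jar stands upright on the bench, released, its centre more than 110 mm from the drive axis (horizontal distance between tall_jar and drive_seat above 0.11 m and angle between tall_jar's own z axis and vertical below 0.1 rad and height (world z) of tall_jar between -0.006 and 0.006 m and contact force between the fingers and tall_jar below 0.1 N), for 0.2 s.
2. the crank sits fully down on the drive square and the fingers have let go of it (horizontal distance between crank and drive_seat below 0.005 m and z of crank in the frame of drive_seat below 0.005 m and angle between crank's own z axis and vertical below 0.1 rad and contact force between the fingers and crank below 0.1 N), for 0.1 s.
3. the drive is wound up more than half a turn with the fingers on the crank's knob (value of joint drive above 3.2 rad and contact force between the fingers and crank_knob above 0.5 N), for 0.05 s.
At the end, for the whole second after the job is handed in: The tile's top face is within 4 mm of the height of the pointer's upper face and at rest; the tile lies flat on the platform; the crank sits fully down on the drive (within 5 mm) and upright; the tall jar stands upright on the bench, released, more than 110 mm from the drive axis (all of step 1 and z of tile in the frame of pointer between -0.012 and -0.004 m and horizontal distance between crank and drive_seat below 0.005 m and z of crank in the frame of drive_seat below 0.005 m and angle between crank's own z axis and vertical below 0.1 rad and angle between tile's own z axis and vertical below 0.04 rad and x of tile in the frame of jack between 0.187 and 0.203 m and y of tile in the frame of jack between -0.008 and 0.008 m and velocity of joint drive between -0.05 and 0.05 rad/s and linear speed of tall_jar below 0.02 m/s); the robot touches nothing.
It fails at once if one of the bystanders (mug, wide jar, short jar, glaze pot, stamping block, roll of tape) is moved more than 25 mm (distance of any of mug, wide_jar, short_jar, pale_pot, stamp, tape_roll from where it was at the start of the episode above 0.025 m).
It fails at once if the gauge's pointer is moved more than 4 mm (distance of pointer from where it was at the start of the episode above 0.004 m).
It also fails if it takes over 72 s, if anything falls off the work surface, if the arm or the gripper's body presses on something with over 40 N, if the wrist force passes 120 N, or if a joint passes its speed limit or range.

### The arm

A 6-joint arm with a two-finger parallel gripper is mounted at the origin on a cart in front of the work surface, level with it; the furniture and walls round the work are solid. World frame = base frame: x ahead of the robot, y to its left, z up, the work surface at z = 0. Lengths are in mm, angles in rad, forces in N, time in s.
With the tool pointing down it reaches from about 350 to 875 mm from the base axis. Payload 4.2 kg.
Tool frame: the origin (TCP) lies at the very end of the fingers, on their centre line; the grasp point (between the pads) lies 19 mm behind it; z points along the fingers, y is the line along which they close (so a half turn about z gives the same grasp; the last joint's range is limited). The gripper opens to 85 mm and grips with 20 to 120 N. Pads are 22 mm wide; open, the fingers measure 114 mm over their backs; the gripper's body (76 mm by 85 mm) begins 54 mm behind the grasp point. The pads swing forward as they close: fully open they stand 13 mm farther back than shut.
Start: joints at [1.379, 0.385, 0.008, 0, -1.194, -0.259], TCP at [272.27, 562.555, 231.312] pointing down, gripper open.
Joint ranges: [-3.14, 3.14], [-1.21, 2.06], [-1.07, 1.41], [-3.16, 2.05], [-2.99, -0.16], [-3.1, 3.1]. Speed limits (rad/s): [2.79, 2.79, 3.14, 3.14, 3.14, 3.14].

### API

Orientations are given as a unit quaternion [x, y, z, w].
In Python, from bench import * gives the robot as it stands. The module is installed in compiled form; this text tells all that it offers.
- The arm moves only by the tool drive_tool, never from a script. Its argument "steps" is one flat list of numbers, 4 for each row, row after row: the shift along the tool's x, y, z each as a share of 200 mm, from -1 to 1, then the turn about the tool's z as a share of 60 degrees, from -1 to 1. A call has 1 to 10 rows; each row is the pose to reach, as a shift and turn from the pose commanded when the call began, along the tool's axes at that moment; what a row does not reach only later rows make up. A row lasts 1/10 s, in which the tool goes at most 50 mm and 8.59 degrees, less where a joint would pass 70% of its speed; a pose out of reach is approached as far as the arm can. A call with a number of a shift or a turn outside -1 to 1 is refused whole. A call with a gripper value outside its range is refused whole. "fingers" is the opening in per cent of the stroke, from 0 (shut) to 100 (fully open), set as the call begins (left out, the last holds). The fingers move at their own pace and stop on an object; "force" is the grip in N (left out, the last holds). Time passes only in rows, so rows that repeat a pose let the fingers close. It gives the time, the measured TCP pose, the force, the opening and the grip force at its end, in the units of the state.
- read_state(): the state, without advancing time (a new reading comes with each control period).
- get_image(name): name is "scene" or "top" or "wrist"; returns (picture, depth): 480x640x3 uint8, red, green, blue; 480x640 float32, mm along the optical axis (not along the pixel's ray), 0 where there is no reading.
- camera_params(name): a dict with "fx", "fy", "cx", "cy" (pixels), "k1" (the pictures are not rectified: a ray, as slopes to the right and down, at radius r is drawn at 1 + k1 r^2 times it, then the intrinsics apply), "position" and "orientation" of the camera in the world; the wrist camera has in their place "T_tool_cam" (4x4, takes a point from camera to tool coordinates, whose origin is the TCP and whose axes are the flange's). Camera axes: x right, y up, looking along -z (the intrinsics and any distortion apply to the point x, -y, -z); pixel columns grow to the right and rows downward; lengths in mm; the calibration is good to about 2 mm. A picture is of the moment at which its call begins: read the wrist's pose just before it. camera_params takes no time and is no camera call.
- finish_job(): hands the job in; it is judged then, once.
The state is a dict: "time": time; "joint_pos": joint angles; "dq": joint speeds; "joint_efforts": joint torques, N m; "ee_pos": TCP position; "eef_rot": TCP orientation; "contact_force": force on the tool from outside, world axes, zero at the start; "ft_torque": the same for the moment, N m; "finger_gap": opening from 0.0 (shut) to 1.0 (fully open); "gripper_force": force on a finger pad.
Only numpy, scipy, OpenCV 4.12 (cv2) and the standard library are available. Lean on these libraries where they do the work, as an engineer would, in place of code of your own. Each camera call takes 0.05 s, during which the arm holds its last target. There are 200 camera calls.

## Working session

There is one attempt and no reset: what is moved stays moved. The work goes in short steps, Python scripts to look and compute and a tool call to move; the robot and the scene stay as the last step left them, time stands still between calls to the robot, and variables do not carry over. Pictures are saved under pics/ and viewed, at most 10 in all, crops included, and the job is handed in when it is done.

Besides the shell and the picture viewer there is one more tool, called after "Request:" in YAML: its name, and indented under it one key for each argument. drive_tool: Moves the arm, as the interface text tells. Its arguments: {"type":"object","properties":{"steps":{"type":"array","items":{"type":"number","minimum":-1,"maximum":1}},"fingers":{"type":"number"},"force":{"type":"number"}},"required":["steps"]}

```bash
mkdir -p pics; cat > h.py <<'E'
from bench import *
import numpy as np, cv2
from scipy.spatial.transform import Rotation as R
def cam(name,s=None):
    p=camera_params(name)
    if 'T_tool_cam' in p:
        s=s or read_state(); T=np.eye(4); T[:3,:3]=R.from_quat(s['eef_rot']).as_matrix(); T[:3,3]=s['ee_pos']
        T=T@np.array(p['T_tool_cam'])
    else:
        T=np.eye(4); T[:3,:3]=R.from_quat(p['orientation']).as_matrix(); T[:3,3]=p['position']
    return p,T
def cloud(name):
    p,T=cam(name); im,d=get_image(name)
    v,u=np.mgrid[0:480,0:640]
    X=pts(p,T,u.ravel(),v.ravel(),d.ravel()).reshape(480,640,3); X[d==0]=np.nan
    return im,d,X
def pts(p,T,u,v,d):
    K=np.array([[p['fx'],0,p['cx']],[0,p['fy'],p['cy']],[0,0,1]])
    n=cv2.undistortPoints(np.stack([u,v],1).astype(float)[:,None],K,np.array([p['k1'],0,0,0,0.]))[:,0]
    c=np.stack([n[:,0]*d,-n[:,1]*d,-d],1)
    return c@T[:3,:3].T+T[:3,3]
def save(n,im): cv2.imwrite('pics/'+n+'.png',im[:,:,::-1])
E
python3 - <<'E'
from h import *
print(read_state())
for n in ('scene','top'):
    im,d,X=cloud(n); save(n,im); np.savez(n,im=im,d=d,X=X); p=camera_params(n);print(n,p)
print(camera_params('wrist'))
E
```

```text
{'time': 0.0, 'joint_pos': array([ 1.37859151e+00,  3.85537857e-01,  6.64348727e-03, -4.84927453e-04,
       -1.19399015e+00, -2.58555108e-01]), 'dq': array([-5.47528311e-04,  4.02593144e-04, -5.25434802e-06,  8.38327498e-04,
       -1.01369417e-03, -1.09379726e-03]), 'joint_efforts': array([-1.02260365e-03, -3.92286301e+01,  1.88410091e+01,  4.18608338e+00,
       -4.43213081e-03, -1.63447368e-06]), 'ee_pos': array([272.04041139, 562.05190098, 230.24186369]), 'eef_rot': array([ 9.74688714e-01, -2.23563792e-01, -1.90604686e-04,  1.05099431e-03]), 'contact_force': array([0.36756213, 0.87534025, 0.45029784]), 'ft_torque': array([-0.03314426,  0.01341187,  0.04413933]), 'gripper_force': 0.0, 'finger_gap': 0.9971507074578082}
scene {'fx': 594.1133855079146, 'fy': 594.1133855079146, 'cx': 313.24756590714003, 'cy': 242.54957134310968, 'k1': -0.08596938768500403, 'position': array([ -383.7369775 , -1000.889246  ,  1114.50207974]), 'orientation': array([ 0.41481942, -0.1726015 , -0.34046027,  0.82596633])}
top {'fx': 538.9520690915014, 'fy': 538.9520690915014, 'cx': 322.0608420485972, 'cy': 238.8236664351834, 'k1': -0.02405620433462184, 'position': array([ 270.77294189,  -44.66972848, 1475.69544319]), 'orientation': array([ 0.08085972, -0.07469804, -0.69382155,  0.71168362])}
{'fx': 422.5965532100914, 'fy': 422.5965532100914, 'cx': 324.31532389145497, 'cy': 240.8749212261393, 'k1': -0.10340988782888372, 'T_tool_cam': array([[-3.78166285e-04,  9.55694401e-01,  2.94360440e-01,
         7.35340002e+01],
       [ 9.99999714e-01,  1.68751041e-04,  7.36823710e-04,
        -5.20061550e-01],
       [ 6.54504663e-04,  2.94360635e-01, -9.55694192e-01,
        -1.42307968e+02],
       [ 0.00000000e+00,  0.00000000e+00,  0.00000000e+00,
         1.00000000e+00]])}
```

View pics/top.png

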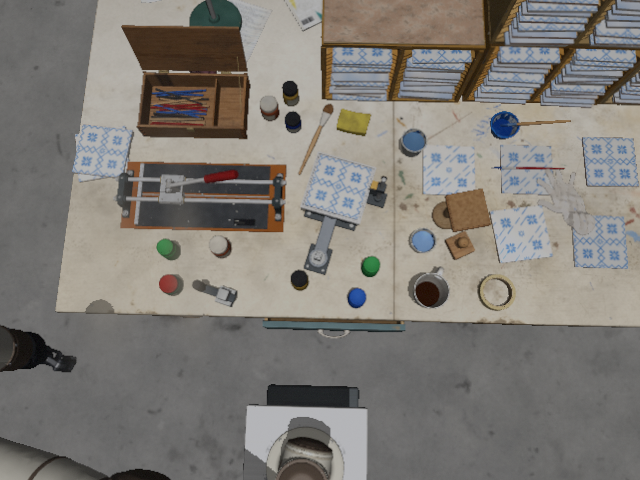

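View pics/scene.png

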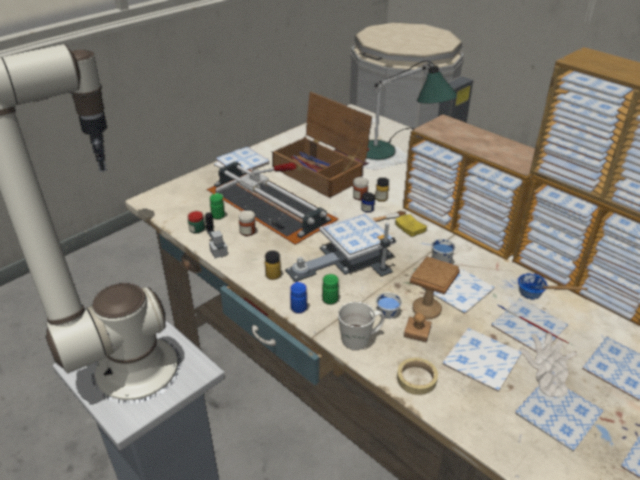

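Top view: crank at (218,291), knob end at ~(203,285). Drive is at (318,258), platform at (340,187), gauge at (378,190). The dark jar at (300,280) is the tall jar; its blue (357,297) and green (370,266) look-alikes stand right of the drive. The mug is at (430,290). Next I'll measure and crop.

```bash
python3 - <<'E'
from h import *
a=np.load('top.npz');X=a['X'];im=a['im']
for n,(u,v) in dict(bench=(270,300),tall=(300,280),blue=(357,297),green=(370,266),drive=(318,258),crank=(225,297),knob=(201,285),tile=(340,187),ptr=(378,190),red=(168,283),white=(219,245),green2=(166,247),mug=(430,292)).items():
    w=X[v-14:v+15,u-14:u+15].reshape(-1,3); z=np.nanpercentile(w[:,2],97); c=X[v-2:v+3,u-2:u+3].reshape(-1,3)
    print(n,np.nanmedian(c,0).round(),'ztop',z.round(), 'topcluster',np.nanmedian(w[w[:,2]>z-10],0).round(1))
c1=cv2.resize(im[220:320,180:400],None,fx=3.6,fy=3.6,interpolation=cv2.INTER_CUBIC)
b=np.load('scene.npz');c2=cv2.resize(b['im'][180:320,180:400],None,fx=3.6,fy=3.6,interpolation=cv2.INTER_CUBIC)[:240*2]
save('crop1',c1)
E
```

```text
bench [426. 111.   1.] ztop 8.0 topcluster [426.  109.8   1.8]
tall [472.  27.  79.] ztop 82.0 topcluster [477.8  29.4  78.1]
blue [ 431. -123.   78.] ztop 81.0 topcluster [ 434.2 -125.4   77.8]
green [ 514. -156.   79.] ztop 81.0 topcluster [ 520.1 -161.2   77.5]
drive [537. -18.  50.] ztop 53.0 topcluster [542.3 -18.3  53.1]
crank [423. 221.  74.] ztop 77.0 topcluster [431.3 227.3  74.6]
knob [450. 279. 102.] ztop 108.0 topcluster [450.9 288.7 106.2]
tile [729. -73.  78.] ztop 83.0 topcluster [729.1 -72.9  77.2]
ptr [ 715. -176.  108.] ztop 156.0 topcluster [ 720.  -182.4  168.1]
red [458. 378.  57.] ztop 63.0 topcluster [457.8 377.5  58.5]
white [563. 247.  67.] ztop 72.0 topcluster [565.4 249.5  67.9]
green2 [551. 386.  78.] ztop 82.0 topcluster [553.1 389.6  78.3]
mug [ 456. -323.   24.] ztop 95.0 topcluster [ 423.  -327.6   94.5]
```

View pics/crop1.png

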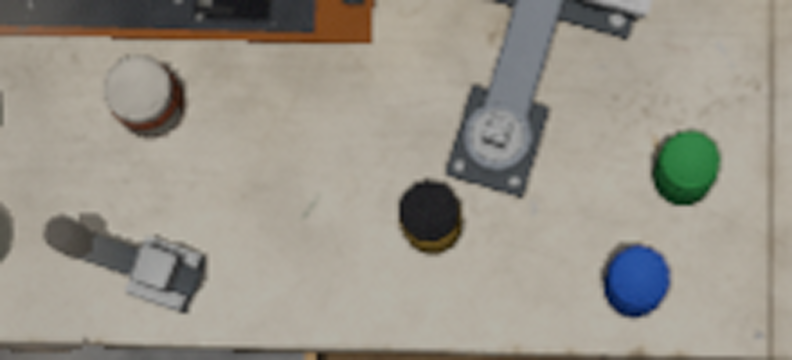

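```bash
cat >> h.py <<'E'
def yaw(s): 
    x=R.from_quat(s['eef_rot']).as_matrix()[:,0]; return np.arctan2(x[1],x[0])
def rel(t,ty=None,s=None):
    s=s or read_state(); M=R.from_quat(s['eef_rot']).as_matrix()
    d=M.T@(np.array(t,float)-s['ee_pos'])/200
    a=0 if ty is None else -((ty-yaw(s)+np.pi)%(2*np.pi)-np.pi)/np.radians(60)
    return np.r_[d,a].round(3)
E
python3 -c "
from h import *
print(yaw(read_state()),rel((430,60,230),-0.6))"
```

```text
-0.4509396380214288 [1.805 1.915 0.006 0.142]
```

Request:
drive_tool:
  steps: [0.15,0.16,0,0.03,0.3,0.32,0,0.07,0.45,0.48,0,0.1,0.6,0.64,0,0.14,0.75,0.8,0,0.14,0.9,0.96,0,0.14]

```text
time: 0.7
ee_pos: [350.6, 309.3, 231.0]
eef_rot: [0.956, -0.294, -0.0, 0.0]
contact_force: [1.7, -0.4, 0.8]
finger_gap: 0.999
gripper_force: 0.0
```

Request:
drive_tool:
  steps: [0.15,0.16,0,0,0.3,0.32,0,0,0.45,0.48,0,0,0.6,0.64,0,0,0.75,0.8,0,0,0.9,0.92,0,0,0.9,0.92,0,0,0.9,0.92,0,0]

```text
time: 1.5
ee_pos: [395.8, 57.1, 231.1]
eef_rot: [0.955, -0.296, -0.0, 0.0]
contact_force: [-0.0, -0.5, 0.3]
finger_gap: 1.0
gripper_force: 0.0
```

```bash
python3 - <<'E'
from h import *
s=read_state();print(s['time'],s['ee_pos'],yaw(s))
im,d,X=cloud('wrist'); save('w1',im); np.savez('w1',im=im,X=X)
E
```

```text
1.5 [395.84142657  57.11610854 231.0850607 ] -0.6000056073412227
```

View pics/w1.png

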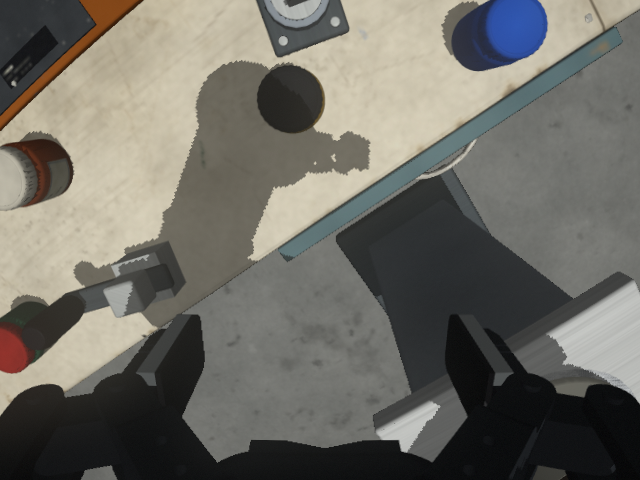

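The wrist view shows the jar lid at (291,98), the drive at (297,5) on the top edge, the crank boss at (120,298) and the black knob at ~(40,330).

```bash
python3 - <<'E'
from h import *
X=np.load('w1.npz')['X']
def f(u0,u1,v0,v1,z0,z1):
    w=X[v0:v1,u0:u1].reshape(-1,3); w=w[(w[:,2]>z0)&(w[:,2]<z1)]
    return ((w.min(0)+w.max(0))/2).round(1),np.median(w,0).round(1),(w.max(0)-w.min(0)).round(1)
print('lid',f(240,345,50,150,70,90))
print('boss',f(90,180,240,330,68,80)); 
w=X[270:320,95:180].reshape(-1,3);w=w[(w[:,2]>68)&(w[:,2]<80)]
print(cv2.minAreaRect(w[:,:2].astype(np.float32)))
s=read_state(); print(rel((474,28,231),-0.6))
E
```

```text
lid (array([477.1,  30.6,  76.2]), array([477.3,  30.2,  76.4]), array([44. , 44.8,  6.4]))
boss (array([430.9, 228.6,  71.9]), array([431.3, 226. ,  73.5]), array([32.7, 34.6,  7.8]))
((430.7402038574219, 228.33786010742188), (29.466293334960938, 28.571979522705078), 73.15711975097656)
[ 0.407 -0.097  0.     0.002]
```

```bash
python3 -c "
from h import *
print(rel((477,30.5,120)),rel((477,30.5,20)),rel((450,110,120)))"
```

```text
[ 0.413 -0.116  0.555  0.   ] [ 0.413 -0.116  1.055  0.   ] [ 0.077 -0.368  0.556  0.   ]
```

Request:
drive_tool:
  steps: [0.2,-0.06,0.15,0,0.413,-0.116,0.3,0,0.413,-0.116,0.5,0,0.413,-0.116,0.65,0,0.413,-0.116,0.8,0,0.413,-0.116,0.95,0,0.413,-0.116,1,0,0.413,-0.116,1,0]

```text
time: 2.35
ee_pos: [476.5, 31.4, 30.1]
eef_rot: [0.956, -0.293, -0.001, 0.001]
contact_force: [1.2, -1.4, 0.4]
finger_gap: 1.001
gripper_force: 0.0
```

Request:
drive_tool:
  steps: [0,0,0.04,0,0,0,0.04,0,0,0,0.04,0,0,0,0.04,0,0,0,0.04,0,0,0,0.04,0,0,0,0.04,0]
  fingers: 30
  force: 30

```text
time: 3.05
ee_pos: [477.9, 30.9, 24.3]
eef_rot: [0.956, -0.294, 0.001, -0.001]
contact_force: [-2.9, 1.8, 6.5]
finger_gap: 0.554
gripper_force: 31.6
```

Request:
drive_tool:
  steps: [0,0,-0.06,0,0,0,-0.12,0,-0.12,-0.09,-0.12,0,-0.24,-0.18,-0.12,0,-0.353,-0.267,-0.12,0,-0.353,-0.267,-0.12,0,-0.353,-0.267,-0.05,0,-0.353,-0.267,-0.01,0,-0.353,-0.267,0.0,0,-0.353,-0.267,0.0,0]

```text
time: 4.05
ee_pos: [448.3, 113.9, 23.9]
eef_rot: [0.956, -0.295, -0.001, 0.001]
contact_force: [-4.6, 0.4, 8.6]
finger_gap: 0.555
gripper_force: 33.0
```

Request:
drive_tool:
  steps: [0,0,0,0,0,0,0,0,0,0,0,0,0,0,0,0]
  fingers: 100

```text
time: 4.45
ee_pos: [449.1, 114.3, 23.2]
eef_rot: [0.956, -0.294, -0.0, 0.0]
contact_force: [-0.4, 0.1, 0.9]
finger_gap: 0.999
gripper_force: 0.0
```

Request:
drive_tool:
  steps: [0,0,-0.2,0,0,0,-0.4,0,0,0,-0.6,0,0,0,-0.8,0,0,0,-1,0,0,0,-1,0]

```text
time: 5.05
ee_pos: [452.1, 115.9, 229.2]
eef_rot: [0.956, -0.294, 0.005, -0.004]
contact_force: [0.9, 0.2, 0.5]
finger_gap: 1.001
gripper_force: 0.0
```

```bash
python3 -c "
from h import *
s=read_state();print(s['time'],s['ee_pos'],yaw(s))
print(rel((395,195,230),-0.3),rel((470,-5,230)), rel((431,228,230)))"
```

```text
5.05 [452.07643136 115.87289127 229.1950522 ] -0.596423158062265
[-0.458 -0.167 -0.005 -0.283] [ 0.414  0.45  -0.006  0.   ] [-0.402 -0.405 -0.002  0.   ]
```

```bash
python3 -c "
from h import *
print(rel((480,20,230)))"
```

```text
[ 0.385  0.318 -0.005  0.   ]
```

Request:
drive_tool:
  steps: [0.19,0.16,0,0,0.385,0.318,0,0,0.385,0.318,0,0,0.385,0.318,0,0,0.385,0.318,0,0]

```text
time: 5.55
ee_pos: [476.5, 19.0, 222.8]
eef_rot: [0.956, -0.294, -0.0, 0.0]
contact_force: [0.1, -0.6, 1.0]
finger_gap: 1.004
gripper_force: 0.0
```

```bash
python3 - <<'E'
from h import *
s=read_state();print(s['time'],s['ee_pos'],yaw(s),s['dq'])
im,d,X=cloud('wrist'); np.savez('w2',im=im,X=X)
m=(X[:,:,2]>46)&(X[:,:,2]<60)&(np.hypot(X[:,:,0]-541,X[:,:,1]+18)<30)
w=X[m];print(len(w),np.median(w,0),np.nanmin(w,0),np.nanmax(w,0)); print(cv2.minAreaRect(w[:,:2].astype(np.float32)))
v,u=np.where(m);print(u.mean(),v.mean())
m=(X[:,:,2]>17)&(X[:,:,2]<29)&(np.hypot(X[:,:,0]-541,X[:,:,1]+18)<30); w=X[m]; print('housing',cv2.minEnclosingCircle(w[:,:2].astype(np.float32)))
v0,u0=int(v.mean()),int(u.mean()); c=im[max(0,v0-60):v0+60,u0-70:u0+70]
m=(X[:,:,2]>72)&(np.hypot(X[:,:,0]-450,X[:,:,1]-114)<35); w=X[m]; print('jar',w.mean(0) if len(w) else 0)
save('w2',cv2.resize(c,None,fx=5,fy=5,interpolation=cv2.INTER_CUBIC))
E
```

```text
5.55 [476.51079457  18.96497958 222.75009707] -0.5971585899809817 [ 0.0221855  -0.00467757  0.00287631  0.00305604 -0.00232316  0.00093056]
637 [543.27555745 -17.26903517  50.71839581] [532.52741706 -27.61455154  47.55495878] [553.47267283  -6.7854231   56.78793143]
((543.2919311523438, -17.060272216796875), (18.05610466003418, 17.840818405151367), 74.7335205078125)
314.1915227629513 108.76609105180533
housing ((544.4049072265625, -18.23056411743164), 27.4069881439209)
jar [449.8063041  112.87643815  76.37117083]
```

View pics/w2.png

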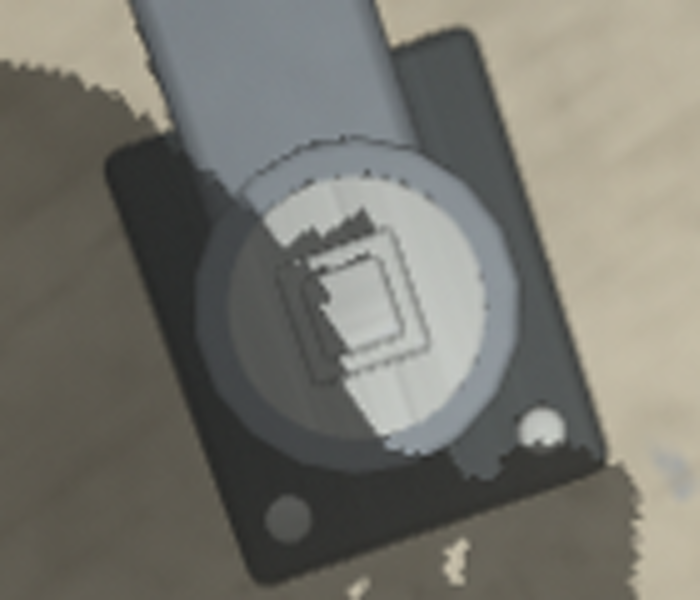

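```bash
python3 -c "
from h import *
print(rel((443,266,230),-1.867))"
```

```text
[-0.831 -0.926 -0.035  1.213]
```

Request:
drive_tool:
  steps: [-0.12,-0.13,0,0.14,-0.24,-0.26,-0.01,0.28,-0.36,-0.4,-0.02,0.42,-0.48,-0.53,-0.03,0.56,-0.6,-0.67,-0.035,0.7,-0.72,-0.8,-0.035,0.84,-0.831,-0.926,-0.035,0.98,-0.831,-0.926,-0.035,1,-0.831,-0.926,-0.035,1]

```text
time: 6.5
ee_pos: [442.6, 266.6, 229.9]
eef_rot: [-0.682, 0.731, 0.0, -0.0]
contact_force: [-0.9, -0.5, -0.3]
finger_gap: 0.997
gripper_force: 0.0
```

Request:
drive_tool:
  steps: [0,0,0,0.14,0,0,0,0.213,0,0,0,0.213,0,0,0,0.213]

```text
time: 6.9
ee_pos: [443.5, 264.7, 230.4]
eef_rot: [-0.596, 0.803, 0.0, -0.0]
contact_force: [-1.0, 0.7, -0.5]
finger_gap: 0.998
gripper_force: 0.0
```

```bash
python3 - <<'E'
from h import *
s=read_state();print(s['time'],s['ee_pos'],yaw(s),s['dq'].round(3))
im,d,X=cloud('wrist'); np.savez('w3',im=im,X=X);save('w3',im)
m=(X[:,:,2]>69)&(X[:,:,2]<80)&(np.hypot(X[:,:,0]-431,X[:,:,1]-228)<28)
w=X[m];print(len(w),w.mean(0),w.min(0),w.max(0)); print(cv2.minAreaRect(w[:,:2].astype(np.float32)))
m=(X[:,:,2]>98)&(X[:,:,2]<115)&(np.hypot(X[:,:,0]-451,X[:,:,1]-289)<30); w=X[m]
if len(w): print('knob',len(w),w.mean(0),cv2.minEnclosingCircle(w[:,:2].astype(np.float32)))
E
```

```text
6.9 [443.4666886  264.6938247  230.38463723] -1.8656536378778565 [ 0.001  0.002  0.002 -0.    -0.    -0.009]
1513 [430.26292612 228.34843027  73.48257222] [413.94561391 212.5833062   69.9896171 ] [446.98082315 245.19536646  75.96513094]
((430.2259521484375, 228.77490234375), (27.00318717956543, 27.788211822509766), 72.95130920410156)
knob 1014 [449.26457051 288.6414675  104.26197368] ((449.9488830566406, 290.455810546875), 12.899680137634277)
```

View pics/w3.png

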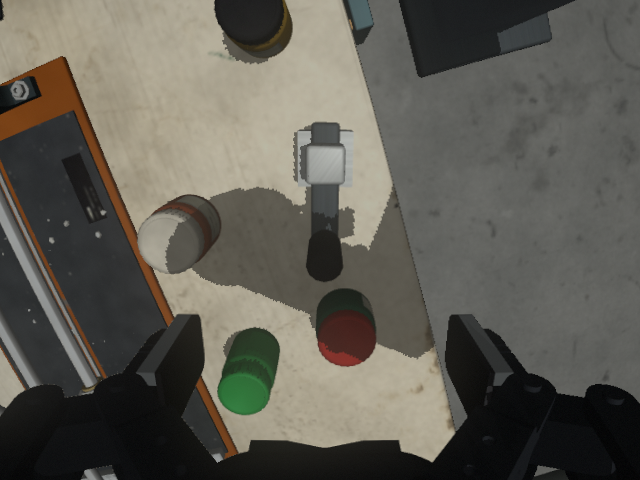

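The boss is at (326,163), the knob at (324,255) and the jar stands upright at (253,20). Boss centre is (430.3,228.7) at yaw 73°, which agrees with w1.

```bash
python3 -c "
from h import *
print(rel((430.3,228.7,42),-1.868))"
```

```text
[0.192 0.011 0.942 0.002]
```

Request:
drive_tool:
  steps: [0.1,0.005,0.15,0,0.192,0.011,0.3,0,0.192,0.011,0.45,0,0.192,0.011,0.6,0,0.192,0.011,0.75,0,0.192,0.011,0.86,0,0.192,0.011,0.942,0,0.192,0.011,0.942,0,0.192,0.011,0.942,0]

```text
time: 7.85
ee_pos: [430.6, 229.2, 42.2]
eef_rot: [-0.595, 0.804, -0.0, 0.0]
contact_force: [0.1, 0.8, 1.1]
finger_gap: 0.999
gripper_force: 0.0
```

Request:
drive_tool:
  steps: [0,0,0,0,0,0,0,0,0,0,0,0,0,0,0,0,0,0,0,0,0,0,0,0,0,0,0,0,0,0,0,0,0,0,0,0]
  fingers: 0
  force: 80

```text
time: 8.75
ee_pos: [430.7, 229.4, 42.6]
eef_rot: [-0.595, 0.804, -0.0, 0.001]
contact_force: [0.3, -0.2, 5.8]
finger_gap: 0.313
gripper_force: 78.4
```

Request:
drive_tool:
  steps: [0,0,-0.1,0,0,0,-0.2,0,0,0,-0.32,0,0,0,-0.44,0,0,0,-0.52,0,0,0,-0.52,0,0,0,-0.52,0]

```text
time: 9.45
ee_pos: [429.2, 228.5, 144.7]
eef_rot: [-0.594, 0.804, 0.0, -0.001]
contact_force: [-0.0, -0.4, -3.4]
finger_gap: 0.317
gripper_force: 79.9
```

```bash
python3 -c "
from h import *
s=read_state();print(s['ee_pos'],yaw(s))
print(rel((543.7,-16.4,147),-1.838),rel((543.7,-16.4,86),-1.838))"
```

```text
[429.24605903 228.52535164 144.68282326] -1.8684084190854606
[ 1.003 -0.906 -0.012 -0.029] [ 1.003 -0.907  0.293 -0.029]
```

Request:
drive_tool:
  steps: [0.1,-0.09,0,0,0.22,-0.2,0,0,0.35,-0.32,-0.01,-0.01,0.48,-0.44,-0.01,-0.02,0.61,-0.56,-0.01,-0.029,0.74,-0.68,-0.01,-0.029,0.87,-0.79,-0.01,-0.029,0.96,-0.87,-0.01,-0.029,1,-0.906,-0.01,-0.029,1,-0.906,-0.01,-0.029]

```text
time: 10.45
ee_pos: [544.3, -16.2, 145.9]
eef_rot: [-0.606, 0.796, 0.001, -0.002]
contact_force: [0.6, 0.5, -4.0]
finger_gap: 0.315
gripper_force: 79.8
```

Request:
drive_tool:
  steps: [0,0,0.05,0,0,0,0.1,0,0,0,0.15,0,0,0,0.15,0,0,0,0.15,0]

```text
time: 10.95
ee_pos: [544.8, -14.7, 117.5]
eef_rot: [-0.607, 0.794, 0.0, -0.0]
contact_force: [-0.3, 0.9, -2.4]
finger_gap: 0.316
gripper_force: 79.7
```

```bash
python3 - <<'E'
from h import *
s=read_state();print(s['ee_pos'],yaw(s))
print(rel((543.7,-16.4,104),-1.838))
im,d,X=cloud('wrist'); c=im[150:430,180:470]; save('w4',cv2.resize(c,None,fx=2,fy=2,interpolation=cv2.INTER_CUBIC))
im,d,X=cloud('top'); w=X[(X[:,:,2]>60)&(np.hypot(X[:,:,0]-550,X[:,:,1]-10)<100)]; print(np.nanmax(w[:,2]) if len(w) else 0)
E
```

```text
[544.83775341 -14.71943968 117.49167122] -1.8363275695900998
[0.01  0.003 0.067 0.002]
484.49423969198745
```

View pics/w4.png

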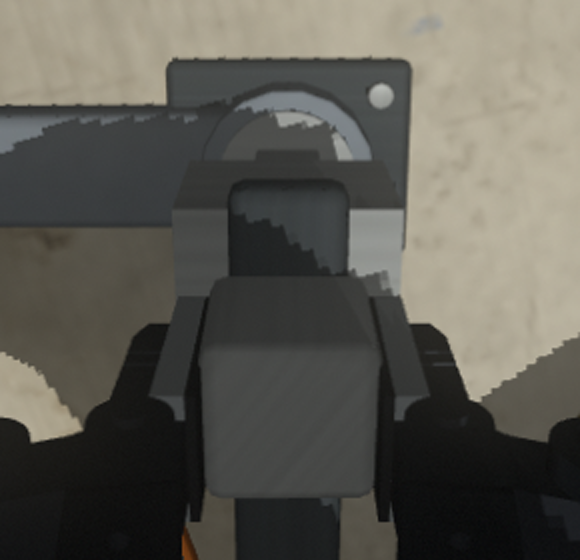

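The hub (172–404) and the drive (206–372) are centred on the same column (~288), and the edges are parallel. Lowering.

Request:
drive_tool:
  steps: [0.01,0.003,0.03,0,0.01,0.003,0.06,0,0.01,0.003,0.09,0,0.01,0.003,0.11,0,0.01,0.003,0.125,0,0.01,0.003,0.125,0]

```text
time: 11.65
ee_pos: [543.7, -16.9, 92.3]
eef_rot: [-0.607, 0.795, 0.0, -0.001]
contact_force: [-0.5, -0.2, -3.8]
finger_gap: 0.32
gripper_force: 79.9
```

Request:
drive_tool:
  steps: [0,0,0.02,0,0,0,0.04,0,0,0,0.06,0,0,0,0.06,0,0,0,0.06,0]

```text
time: 12.15
ee_pos: [543.9, -16.9, 80.8]
eef_rot: [-0.607, 0.795, 0.0, -0.0]
contact_force: [0.1, -0.6, -2.9]
finger_gap: 0.316
gripper_force: 79.9
```

Request:
drive_tool:
  steps: [0,0,0.02,0,0,0,0.04,0,0,0,0.06,0,0,0,0.07,0,0,0,0.07,0]

```text
time: 12.65
ee_pos: [543.9, -16.9, 66.8]
eef_rot: [-0.607, 0.795, 0.0, -0.0]
contact_force: [0.8, -0.2, -3.0]
finger_gap: 0.311
gripper_force: 79.9
```

Nearly seated. Pressing 1 mm more, then releasing and rising.

Request:
drive_tool:
  steps: [0,0,0.008,0,0,0,0.008,0,0,0,0.008,0]

```text
time: 12.95
ee_pos: [544.2, -16.9, 66.6]
eef_rot: [-0.607, 0.795, -0.0, 0.0]
contact_force: [-2.5, 0.5, 5.2]
finger_gap: 0.318
gripper_force: 81.0
```

Request:
drive_tool:
  steps: [0,0,0,0,0,0,0,0,0,0,0,0,0,0,0,0]
  fingers: 100

```text
time: 13.35
ee_pos: [544.2, -16.8, 65.3]
eef_rot: [-0.607, 0.795, -0.0, 0.0]
contact_force: [-0.3, 0.8, -0.3]
finger_gap: 0.967
gripper_force: 0.0
```

Request:
drive_tool:
  steps: [0,0,-0.1,0,0,0,-0.25,0,0,0,-0.4,0,0,0,-0.55,0,-0.1,0,-0.7,0,-0.15,0,-0.8,0,-0.15,0,-0.8,0,-0.15,0,-0.8,0]

```text
time: 14.15
ee_pos: [551.5, 12.2, 224.9]
eef_rot: [-0.607, 0.795, 0.0, -0.0]
contact_force: [-0.3, 0.0, -0.5]
finger_gap: 0.998
gripper_force: 0.0
```

```bash
python3 - <<'E'
from h import *
s=read_state();print(s['time'],s['ee_pos'],yaw(s))
im,d,X=cloud('wrist'); save('w5',im); np.savez('w5',im=im,X=X)
m=(X[:,:,2]>91)&(X[:,:,2]<103)&(np.hypot(X[:,:,0]-543.5,X[:,:,1]+17)<25); w=X[m]
print('boss',len(w),np.median(w,0),cv2.minAreaRect(w[:,:2].astype(np.float32)))
m=(X[:,:,2]>122)&(X[:,:,2]<137)&(np.hypot(X[:,:,0]-560,X[:,:,1]-46)<30); w=X[m]
print('knob',len(w),np.median(w,0),cv2.minEnclosingCircle(w[:,:2].astype(np.float32)))
E
```

```text
14.15 [551.48317429  12.21449142 224.89358824] -1.8372277485049628
boss 1829 [543.02872141 -17.83679784  97.45296266] ((543.2311401367188, -17.159080505371094), (27.41626739501953, 28.0599422454834), 74.78144836425781)
knob 1198 [559.79584111  42.8280226  129.1618128 ] ((560.364990234375, 45.16272735595703), 12.862836837768555)
```

View pics/w5.png

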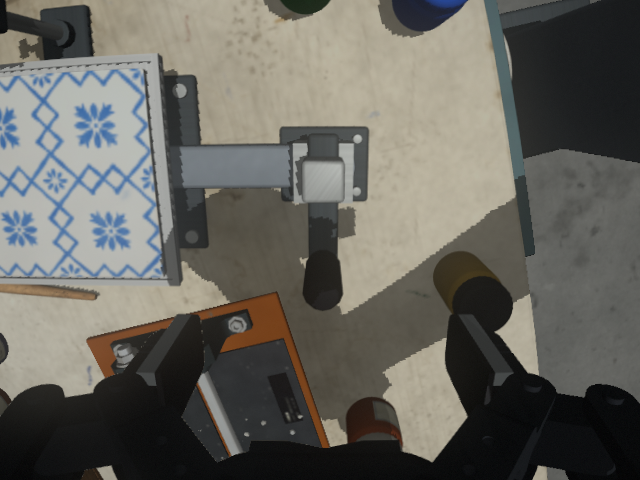

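Crank is seated: boss top at 97.5 mm, knob at (322,280) → (560,45), matching what the geometry predicts. I'll rotate the tool 90° so the fingers close across the lift axis and clear the platform.

Request:
drive_tool:
  steps: [0,0,0,-0.14,0,0,0,-0.28,0,0,0,-0.42,0,0,0,-0.56,0,0,0,-0.7,0,0,0,-0.84,0,0,0,-0.98,0,0,0,-1,0,0,0,-1]
  fingers: 50

```text
time: 15.1
ee_pos: [551.3, 11.6, 224.1]
eef_rot: [0.922, -0.386, -0.001, 0.001]
contact_force: [-0.2, 1.0, -0.3]
finger_gap: 0.5
gripper_force: 0.0
```

Request:
drive_tool:
  steps: [0,0,0,-0.14,0,0,0,-0.28,0,0,0,-0.42,0,0,0,-0.5,0,0,0,-0.5,0,0,0,-0.5,0,0,0,-0.5]

```text
time: 15.8
ee_pos: [551.7, 12.0, 225.1]
eef_rot: [0.991, -0.134, -0.0, 0.0]
contact_force: [0.3, -0.2, -0.1]
finger_gap: 0.501
gripper_force: 0.0
```

```bash
python3 - <<'E'
from h import *
s=read_state();print(s['time'],s['ee_pos'],yaw(s),s['joint_pos'].round(2))
print(rel((560.4,45.4,150),-0.267),rel((560.4,45.4,86),-0.267))
for n,X in (('top0',np.load('top.npz')['X']),('scene0',np.load('scene.npz')['X']),('wrist',cloud('wrist')[2])):
    q=(X-np.array([543.3,-17.1,0])); c,sn=np.cos(-.267),np.sin(-.267)
    jx=q[...,0]*c+q[...,1]*sn; jy=-q[...,0]*sn+q[...,1]*c; z=q[...,2]
    m=(abs(jx-215)<8)&(jy<-82)&(jy>-103)&(z>90)&(z<135)
    print(n,m.sum(),np.percentile(z[m],[10,50,90]).round(1) if m.any() else '', jy[m].round() [:12])
    t=(abs(jx-195)<60)&(abs(jy)<60)&(z>60)&(z<130); print(' tile',t.sum(),np.median(z[t]))
E
```

```text
15.8 [551.748534   11.9798574 225.1121887] -0.26857506677194676 [ 0.32  0.27 -0.18 -0.   -1.12  0.99]
[-0.003 -0.173  0.376 -0.002] [-0.002 -0.173  0.696 -0.002]
top0 39 [108.8 113.  116.5] [-87. -85. -87. -90. -86. -88. -91. -93. -96. -98. -86. -89.]
 tile 1850 76.9158962783082
scene0 20 [111.2 114.3 116. ] [-88. -86. -92. -86. -88. -91. -91. -91. -95. -87. -92. -94.]
 tile 906 77.94368286214899
wrist 0  []
 tile 3005 75.42867414053956
```

Request:
drive_tool:
  steps: [0,-0.09,0.1,0,0,-0.173,0.2,0,0,-0.173,0.35,0,0,-0.173,0.47,0,0,-0.173,0.59,0,0,-0.173,0.69,0,0,-0.173,0.69,0,0,-0.173,0.69,0]

```text
time: 16.65
ee_pos: [561.3, 45.5, 87.6]
eef_rot: [0.991, -0.133, 0.0, 0.0]
contact_force: [0.6, 0.2, 0.9]
finger_gap: 0.501
gripper_force: 0.0
```

Request:
drive_tool:
  steps: [0,0,0,0,0,0,0,0,0,0,0,0,0,0,0,0,0,0,0,0]
  fingers: 0
  force: 40

```text
time: 17.15
ee_pos: [562.0, 45.6, 88.7]
eef_rot: [0.991, -0.133, 0.001, -0.0]
contact_force: [-0.6, -1.0, 5.0]
finger_gap: 0.289
gripper_force: 39.6
```

```bash
cat > circ.py <<'E'
from h import *
import sys
# knob angle now from TCP, then n rows of step deg clockwise (world angle falls)
C=np.array([543.3,-17.1]); s=read_state(); e=s['ee_pos']; n=int(sys.argv[1]); st=float(sys.argv[2]); r=65
a0=np.arctan2(*(e[:2]-C)[::-1]); print('t',s['time'],'ang',np.degrees(a0).round(1),'rad',np.hypot(*(e[:2]-C)).round(1),'F',s['contact_force'].round(1),e.round(1))
a1=np.radians(float(sys.argv[3])) if len(sys.argv)>3 else a0
out=[]
for k in range(1,n+1):
    a=a1-np.radians(st)*k; out+=list(rel((*(C+r*np.array([np.cos(a),np.sin(a)])),e[2]),None,s).round(3)[:3]*[1,1,0])+[0]
print([round(float(v),3) for v in out])
E
python3 circ.py 10 12
```

```text
t 17.15 ang 73.4 rad 65.4 F [-0.6 -1.   5. ] [562.   45.6  88.7]
[0.067, 0.011, 0.0, 0.0, 0.131, 0.033, 0.0, 0.0, 0.189, 0.069, 0.0, 0.0, 0.239, 0.115, 0.0, 0.0, 0.278, 0.171, 0.0, 0.0, 0.304, 0.234, 0.0, 0.0, 0.316, 0.301, 0.0, 0.0, 0.315, 0.369, 0.0, 0.0, 0.299, 0.435, 0.0, 0.0, 0.27, 0.496, 0.0, 0.0]
```

Request:
drive_tool:
  steps: [0.067,0.011,0,0,0.131,0.033,0,0,0.189,0.069,0,0,0.239,0.115,0,0,0.278,0.171,0,0,0.304,0.234,0,0,0.316,0.301,0,0,0.315,0.369,0,0,0.315,0.369,0,0]

```text
time: 18.05
ee_pos: [604.5, -43.1, 89.4]
eef_rot: [0.991, -0.133, 0.003, -0.001]
contact_force: [1.4, -0.8, 6.0]
finger_gap: 0.292
gripper_force: 39.1
```

```bash
python3 circ.py 10 14
```

```text
t 18.05 ang -23.0 rad 66.5 F [ 1.4 -0.8  6. ] [604.5 -43.1  89.4]
[-0.028, 0.076, -0.0, 0.0, -0.066, 0.145, -0.0, 0.0, -0.119, 0.203, -0.0, 0.0, -0.186, 0.247, -0.0, 0.0, -0.26, 0.273, -0.0, 0.0, -0.339, 0.28, -0.0, 0.0, -0.417, 0.268, -0.0, 0.0, -0.491, 0.238, -0.0, 0.0, -0.554, 0.19, -0.0, 0.0, -0.604, 0.129, -0.0, 0.0]
```

Request:
drive_tool:
  steps: [-0.028,0.076,0.002,0,-0.066,0.145,0.004,0,-0.119,0.203,0.005,0,-0.186,0.247,0.005,0,-0.26,0.273,0.005,0,-0.339,0.28,0.005,0,-0.417,0.268,0.005,0,-0.491,0.238,0.005,0,-0.554,0.19,0.005,0,-0.604,0.129,0.005,0]

```text
time: 19.05
ee_pos: [480.6, -35.5, 88.8]
eef_rot: [0.991, -0.133, 0.003, -0.0]
contact_force: [1.5, -1.6, 9.2]
finger_gap: 0.291
gripper_force: 39.4
```

```bash
python3 circ.py 10 14 -163
```

```text
t 19.05 ang -163.6 rad 65.3 F [ 1.5 -1.6  9.2] [480.6 -35.5  88.8]
[-0.03, -0.069, -0.0, 0.0, -0.046, -0.147, -0.0, 0.0, -0.042, -0.226, 0.0, 0.0, -0.019, -0.302, 0.0, 0.0, 0.021, -0.37, 0.0, 0.0, 0.077, -0.426, 0.0, 0.0, 0.145, -0.468, 0.0, 0.0, 0.22, -0.491, 0.0, 0.0, 0.299, -0.496, 0.0, 0.0, 0.377, -0.481, 0.0, 0.0]
```

Request:
drive_tool:
  steps: [-0.03,-0.069,-0.003,0,-0.046,-0.147,-0.003,0,-0.042,-0.226,-0.003,0,-0.019,-0.302,-0.003,0,0.021,-0.37,-0.003,0,0.077,-0.426,-0.003,0,0.145,-0.468,-0.003,0,0.22,-0.491,-0.003,0,0.299,-0.496,-0.003,0,0.377,-0.481,-0.003,0]

```text
time: 20.05
ee_pos: [578.5, 38.3, 88.6]
eef_rot: [0.991, -0.132, 0.001, -0.0]
contact_force: [-2.0, 1.3, 8.6]
finger_gap: 0.295
gripper_force: 40.5
```

```bash
python3 circ.py 10 14
```

```text
t 20.05 ang 57.6 rad 65.6 F [-2.   1.3  8.6] [578.5  38.3  88.6]
[0.071, 0.035, 0.0, 0.0, 0.134, 0.084, 0.0, 0.0, 0.182, 0.147, 0.0, 0.0, 0.214, 0.22, 0.0, 0.0, 0.227, 0.298, 0.0, 0.0, 0.222, 0.377, 0.0, 0.0, 0.197, 0.452, -0.0, 0.0, 0.155, 0.519, -0.0, 0.0, 0.097, 0.574, -0.0, 0.0, 0.029, 0.613, -0.0, 0.0]
```

Request:
drive_tool:
  steps: [0.071,0.035,0,0,0.134,0.084,0,0,0.182,0.147,0,0,0.214,0.22,0,0,0.227,0.298,0,0,0.222,0.377,0,0,0.197,0.452,0,0,0.155,0.519,0,0,0.097,0.574,0,0,0.029,0.613,0,0]

```text
time: 21.05
ee_pos: [554.2, -82.6, 89.4]
eef_rot: [0.991, -0.133, 0.005, -0.001]
contact_force: [2.5, -0.2, 6.1]
finger_gap: 0.294
gripper_force: 39.3
```

```bash
python3 circ.py 10 14; python3 - <<'E'
from h import *
for n in ('top','scene'):
    im,d,X=cloud(n)
    q=(X-np.array([543.3,-17.1,0])); c,sn=np.cos(-.267),np.sin(-.267)
    jx=q[...,0]*c+q[...,1]*sn; jy=-q[...,0]*sn+q[...,1]*c; z=q[...,2]
    m=(abs(jx-215)<8)&(jy<-82)&(jy>-103)&(z>90)&(z<135)
    t=(abs(jx-195)<60)&(abs(jy)<60)&(z>60)&(z<130); print(n,'tile',t.sum(),np.median(z[t]) if t.any() else 0,'ptr',m.sum(),np.median(z[m]) if m.any() else 0)
E
```

```text
t 21.05 ang -80.5 rad 66.4 F [ 2.5 -0.2  6.1] [554.2 -82.6  89.4]
[-0.078, 0.018, -0.0, 0.0, -0.157, 0.023, -0.0, 0.0, -0.235, 0.009, -0.0, 0.0, -0.308, -0.024, -0.0, 0.0, -0.37, -0.073, -0.0, 0.0, -0.418, -0.136, -0.0, 0.0, -0.45, -0.208, -0.0, 0.0, -0.463, -0.286, -0.0, 0.0, -0.458, -0.365, -0.0, 0.0, -0.433, -0.44, -0.0, 0.0]
top tile 1677 101.97490373543633 ptr 41 112.93100328518653
scene tile 937 103.17185387778136 ptr 25 112.55544189580144
```

Request:
drive_tool:
  steps: [-0.078,0.018,0,0,-0.157,0.023,0,0,-0.235,0.009,0,0,-0.308,-0.024,0,0,-0.37,-0.073,0,0,-0.418,-0.136,0,0,-0.45,-0.208,0,0,-0.463,-0.286,0,0,-0.458,-0.365,0,0,-0.433,-0.44,0,0]

```text
time: 22.15
ee_pos: [493.6, 26.0, 88.3]
eef_rot: [0.991, -0.132, 0.004, -0.0]
contact_force: [10.3, -11.8, -1.6]
finger_gap: 0.293
gripper_force: 40.0
```

```bash
python3 circ.py 6 10; python3 - <<'E'
from h import *
for n in ('top','scene','wrist'):
    im,d,X=cloud(n)
    q=(X-np.array([543.3,-17.1,0])); c,sn=np.cos(-.267),np.sin(-.267)
    jx=q[...,0]*c+q[...,1]*sn; jy=-q[...,0]*sn+q[...,1]*c; z=q[...,2]
    m=(abs(jx-215)<14)&(jy<-82)&(jy>-105)&(z>85)&(z<140)
    t=(abs(jx-195)<60)&(abs(jy)<60)&(z>60)&(z<130); print(n,'tile',t.sum(),np.median(z[t]) if t.any() else 0,'ptr',m.sum())
    if n!='wrist' and m.any():
        print(np.stack([jx[m],jy[m],z[m]],1).round()[np.argsort(jy[m])].astype(int).tolist())
        v,u=np.where(m); c=im[int(v.mean())-35:int(v.mean())+35,int(u.mean())-45:int(u.mean())+45]; c=cv2.resize(c,None,fx=6,fy=6,interpolation=cv2.INTER_CUBIC); save('p_'+n,c)
E
```

```text
t 22.15 ang 139.1 rad 65.8 F [ 10.3 -11.8  -1.6] [493.6  26.   88.3]
[0.033, -0.047, 0.0, 0.0, 0.07, -0.09, 0.0, 0.0, 0.113, -0.126, 0.0, 0.0, 0.163, -0.153, 0.0, 0.0, 0.216, -0.172, 0.0, 0.0, 0.272, -0.181, 0.0, 0.0]
top tile 1929 109.03809094905614 ptr 73
[[217, -105, 117], [208, -105, 116], [204, -104, 102], [220, -104, 116], [211, -104, 114], [205, -104, 107], [223, -103, 113], [215, -103, 112], [206, -103, 113], [226, -103, 112], [216, -102, 117], [207, -102, 118], [219, -102, 115], [211, -101, 114], [206, -101, 102], [224, -101, 109], [213, -101, 115], [226, -100, 111], [215, -100, 116], [207, -99, 115], [218, -99, 116], [211, -99, 109], [222, -98, 111], [213, -98, 114], [225, -98, 112], [218, -97, 107], [206, -97, 116], [227, -97, 114], [216, -97, 120], [210, -96, 112], [220, -96, 117], [213, -95, 111], [225, -95, 108], [216, -95, 109], [206, -94, 112], [225, -94, 118], [216, -94, 117], [209, -94, 111], [221, -93, 111], [213, -93, 109], [222, -92, 116], [208, -92, 104], [224, -92, 119], [216, -91, 116], [207, -91, 115], [218, -91, 116], [207, -90, 122], [222, -90, 114], [214, 
[... 494 characters left out ...]
], [213, -103, 116], [207, -103, 108], [207, -102, 114], [209, -101, 95], [218, -101, 116], [212, -99, 114], [216, -98, 115], [220, -97, 117], [214, -96, 115], [212, -95, 111], [208, -95, 119], [209, -94, 112], [219, -94, 115], [213, -94, 114], [213, -93, 117], [222, -91, 116], [226, -90, 114], [212, -90, 111], [208, -90, 116], [207, -88, 105], [220, -88, 111], [210, -88, 111], [207, -87, 111], [201, -87, 99], [211, -87, 106], [208, -86, 107], [207, -86, 114], [218, -86, 114], [222, -86, 113], [206, -86, 97], [229, -86, 114], [217, -85, 96], [205, -85, 107], [216, -85, 100], [202, -84, 108], [214, -84, 97], [207, -84, 99], [211, -83, 97], [214, -83, 99], [208, -82, 101]]
wrist tile 0 0 ptr 0
```

Request:
drive_tool:
  steps: [0.033,-0.047,0,0,0.07,-0.09,0,0,0.113,-0.126,0,0,0.163,-0.153,0,0,0.216,-0.172,0,0,0.272,-0.181,0,0,0.272,-0.181,0,0]

```text
time: 23.0
ee_pos: [554.6, 46.9, 88.5]
eef_rot: [0.991, -0.132, 0.002, -0.001]
contact_force: [-1.0, 0.7, 9.6]
finger_gap: 0.294
gripper_force: 41.3
```

Request:
drive_tool:
  steps: [0,0,0,0,0,0,0,0,0,0,0,0]
  fingers: 48

```text
time: 23.3
ee_pos: [551.3, 46.0, 86.2]
eef_rot: [0.991, -0.133, -0.001, 0.0]
contact_force: [-0.0, 1.2, -1.5]
finger_gap: 0.478
gripper_force: 0.0
```

Request:
drive_tool:
  steps: [0,0,-0.1,0,0,0,-0.25,0,0,0,-0.4,0,0,0,-0.55,0,0,0,-0.7,0,0,0,-0.8,0,0,0,-0.8,0]

```text
time: 24.0
ee_pos: [553.3, 46.4, 249.9]
eef_rot: [0.991, -0.133, 0.003, -0.001]
contact_force: [1.4, 1.2, -0.0]
finger_gap: 0.479
gripper_force: 0.0
```

```bash
python3 - <<'E'
from h import *
s=read_state();print(s['time'],s['ee_pos'],yaw(s))
# put wrist cam over pointer: pointer ~ 
c,sn=np.cos(-.267),np.sin(-.267); P=lambda x,y:(543.3+x*c-y*sn,-17.1+x*sn+y*c)
print(P(215,-90)); print(rel((*P(140,-75),270)))
E
```

```text
24.0 [553.31114118  46.37560287 249.92980917] -0.2662154885002643
(np.float64(726.936348265473), np.float64(-160.63637725580884))
[ 0.735  0.695 -0.099  0.   ]
```

Request:
drive_tool:
  steps: [0.15,0.14,-0.05,0,0.3,0.28,-0.099,0,0.45,0.42,-0.099,0,0.6,0.56,-0.099,0,0.735,0.695,-0.099,0,0.735,0.695,-0.099,0,0.735,0.695,-0.099,0,0.735,0.695,-0.099,0]

```text
time: 24.8
ee_pos: [656.5, -126.1, 265.6]
eef_rot: [0.991, -0.133, -0.001, -0.0]
contact_force: [0.0, 0.7, 0.7]
finger_gap: 0.481
gripper_force: 0.0
```

```bash
python3 - <<'E'
from h import *
s=read_state();print(s['time'],s['ee_pos'],yaw(s),s['dq'].round(3))
im,d,X=cloud('wrist'); np.savez('w6',im=im,X=X)
q=(X-np.array([543.3,-17.1,0])); c,sn=np.cos(-.267),np.sin(-.267)
jx=q[...,0]*c+q[...,1]*sn; jy=-q[...,0]*sn+q[...,1]*c; z=q[...,2]
t=(abs(jx-215)<40)&(jy>-68)&(jy<-30)&(z>90)&(z<130); print('tile',t.sum(),np.median(z[t]),np.std(z[t]))
A=np.c_[jx[t],jy[t],np.ones(t.sum())]; print('plane',np.linalg.lstsq(A,z[t],rcond=None)[0])
for y in range(-112,-78,3):
    m=(abs(jx-215)<5)&(abs(jy-y)<1.5)&(z>80); print(y,m.sum(),np.median(z[m]).round(1) if m.any() else '')
m=(abs(jx-215)<10)&(jy<-80)&(jy>-104)&(z>100);v,u=np.where(m);print(u.mean(),v.mean())
v0,u0=int(v.mean()),int(u.mean()); v1=max(0,v0-70);save('w6',cv2.resize(im[v1:v1+150,u0-100:u0+100],None,fx=4,fy=4,interpolation=cv2.INTER_CUBIC)); print(u0-100,v1)
E
```

```text
24.8 [ 656.53155531 -126.08610942  265.64865512] -0.2660386029378106 [ 0.012 -0.015  0.005  0.005 -0.002  0.003]
tile 6767 110.66201606004734 0.7267715159393611
plane [-7.40008966e-04 -9.34697905e-04  1.10768492e+02]
-112 106 170.6
-109 129 170.4
-106 245 144.6
-103 72 114.0
-100 72 113.2
-97 73 112.3
-94 71 112.4
-91 67 112.1
-88 76 112.3
-85 79 112.0
-82 59 105.9
-79 57 105.5
350.62465501379944 106.409383624655
250 36
```

View pics/w6.png

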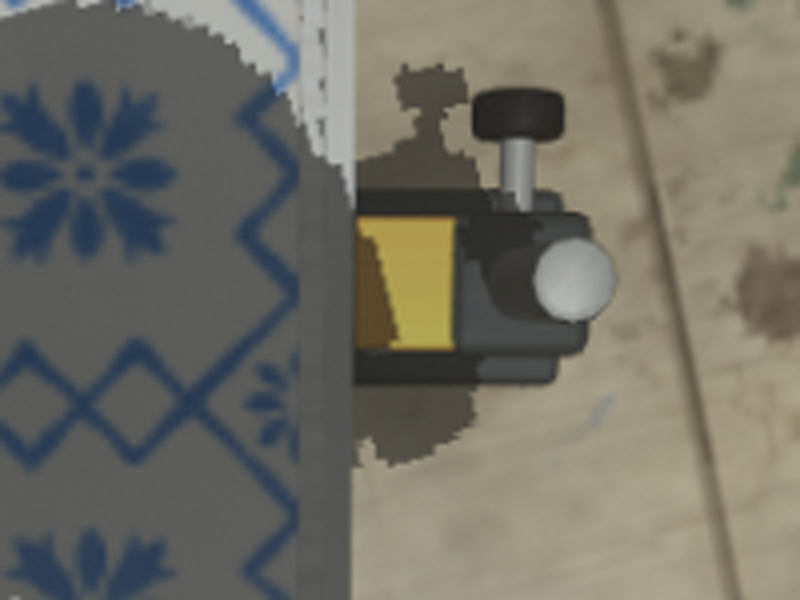

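Brass pointer top is 112.2 mm and tile top 110.7 mm, so 1.5 mm apart with a 4 mm tolerance. Next, a check of the crank and jar before handing in.

```bash
python3 - <<'E'
from h import *
for n in ('top','scene'):
    im,d,X=cloud(n)
    for k,c,z0,r in (('boss',(543.3,-17.1),90,18),('knob',(553,47),120,20),('jar',(450,113),70,30)):
        w=X[(X[...,2]>z0)&(X[...,2]<z0+22)&(np.hypot(X[...,0]-c[0],X[...,1]-c[1])<r)]
        print(n,k,len(w),np.median(w,0).round(1) if len(w) else '')
s=read_state();print(s['time'],s['contact_force'].round(1))
E
```

```text
top boss 98 [544.2 -19.2  98.2]
top knob 0 
top jar 0 
scene boss 69 [542.8 -22.3  98.7]
scene knob 56 [551.   40.1 128.6]
scene jar 148 [446.6 108.4  78.1]
24.95 [ 0.3 -0.1  0.9]
```

The crank is still seated (boss top 98 mm) and the jar is upright with its top at 78 mm.

```bash
python3 -c "
from bench import *
print(finish_job())"
```

```text
the job is handed in; nothing more can be done
None
```

I handed the job in at about 25 s: the jar is clear of the crank's swing, the crank is seated on the drive and the tile top is wound to about 1.5 mm below the pointer (limit 4 mm), all by my own camera measurements, since the hand-in returned no verdict.

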